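# Hold a spring contact down through its two guide bushings

### The arm

A 6-joint arm with a two-finger parallel gripper is mounted at the origin on a cart in front of the work surface, level with it; the furniture and walls round the work are solid. World frame = base frame: x ahead of the robot, y to its left, z up, the work surface at z = 0. Lengths are in mm, angles in rad, forces in N, time in s.
With the tool pointing down it reaches from about 425 to 950 mm from the base axis. Payload 14.7 kg.
Tool frame: the origin (TCP) lies at the centre of the arm's flange, where the gripper is bolted on; the fingertips stand 173 mm ahead of it and the grasp point (between the pads) lies 155 mm ahead of it (ctrl.tcp_to_grasp is the distance from the TCP to the grasp point, in mm); z points along the fingers, x is the direction in which the jaws open and shut, and the axes are right-handed (so a half turn about z gives the same grasp; the last joint's range is limited). The gripper opens to 85 mm and grips with 20 to 120 N. Pads are 22 mm wide; open, the fingers measure 114 mm over their backs; the gripper's body (76 mm by 85 mm) begins 54 mm behind the grasp point. The pads swing forward as they close: fully open they stand 13 mm farther back than shut.
Start: joints at [-1.26, 0.48, 1.596, -0, 1.065, -0.047], TCP at [227.655, -608.824, 404.697] pointing down, gripper open.
Joint ranges: [-2.75, 2.75], [-0.82, 2.05], [0.23, 2.67], [-1.56, 4.7], [0.09, 2.69], [-2.92, 2.92]. Speed limits (rad/s): [1.89, 1.89, 2.39, 3.01, 3.01, 3.01].

### API

Orientations are given as a unit quaternion [x, y, z, w].
In Python, from workcell import sensors, eyes, job, ctrl gives the robot as it stands. The module is installed in compiled form; this text tells all that it offers.
- The arm moves only by the shell command python3 -m inch 'ROWS' [FORCE]. ROWS is JSON, a list of rows, each an object of numbers: "dx", "dy", "dz": the shift along the world's x, y, z in cm; "ax", "ay", "az": the turn, a rotation vector about the world's x, y, z in degrees; "jaw": the finger opening in cm, from 0 to 8.54. A call has 1 to 20 rows; each row is the pose to reach, as a shift and turn from the pose measured when the call began; what a row does not reach only later rows make up. A row lasts 1/10 s, in which the tool goes at most 50 mm and 8.59 degrees, less where a joint would pass 70% of its speed; a pose out of reach is approached as far as the arm can. A call with a gripper value outside its range is refused whole. The fingers move at their own pace and stop on an object; FORCE is the grip in N (left out, the last holds). Time passes only in rows, so rows that repeat a pose let the fingers close. It gives the time, the measured TCP pose, the force and the opening at its end, in the units of the state.
- sensors.get_obs(): the state, without advancing time (a new reading comes with each control period).
- eyes.camera(name): name is "scene" or "top" or "wrist"; returns the picture (480x640x3 uint8, red, green, blue); there is no depth.
- eyes.camera_params(name): a dict with "camera_matrix" (3x3 intrinsics, pixels), "camera_from_world" (4x4, takes a point from world to camera coordinates). Camera axes: x right, y down, z forward; pixel columns grow to the right and rows downward; lengths in mm; the calibration is good to about 2 mm. A picture is of the moment at which its call begins: read the wrist's pose just before it. camera_params takes no time and is no camera call; for the wrist camera it gives the pose at the moment of the call.
- job.close_job(): hands the job in, once; it reports no verdict.
The state is a dict: "time": time; "joint_positions": joint angles; "joint_vel": joint speeds; "tau": joint torques, N m; "eef_pos": TCP position; "ee_rot": TCP orientation; "wrist_force": force on the tool from outside, world axes, zero at the start; "wrist_torque": the same for the moment, N m; "opening": finger opening in mm.
Only numpy, scipy, OpenCV 4.12 (cv2) and the standard library are available. Lean on these libraries where they do the work, as an engineer would, in place of code of your own. Each camera call takes 0.05 s, during which the arm holds its last target.

### The job

To keep the guide stand's spring contact pushed back for an inspection, take the long rod (the one with the plain grooved handle) out of the open rod stand and thread it, tip down, through the upper and then the lower bushing of that stand, and push on until its tip has pressed the spring plunger underneath fully down to its stop. Finish while still holding the rod by its handle like that: upright, through both bushings, keeping the plunger down; do not let go. Press the plunger only with this rod through the bushings, leave the short ball-ended rod in its place, and do not disturb the tape roll or the paint jar.

Things in the scene. Friction and masses are not known exactly. Their poses are not given: they have to be found in the camera images.
- long_rod_handle (a point): Middle of the handle of the LONG steel rod (loose, about 0.1 kg), 128 mm above its tip; z points up along it. All round, from the tip up: shaft 95 mm long, 10 mm thick, its last 6 mm tapered to 6 mm; collar 26 mm wide, 6 mm thick; plain grooved handle 14 mm thick, 54 mm long. It hangs upright in either hole of the rod stand, its collar resting on the plate. Grip the handle from above.
- long_rod_tip (a point): Centre of the lower end of the long rod's shaft, 128 mm below the handle centre.
- short_rod_handle (a point): Centre of the ball handle of the SHORT steel rod (loose), which hangs in the stand's other hole, 90 mm from the long one: shaft only 45 mm, the same collar, a 12 mm neck and a 24 mm ball whose top is 150 mm above the worktop. To be left where it is; carry the long rod clear of it. This point is 30 mm above the collar's lower face.
- rod_stand: Open aluminium stand, fixed: a plate 56 x 156 x 8 mm on two end boards, plate top 108 mm above the worktop. Origin on the worktop under its centre, z up. The two 13 mm holes lie along its y axis at y = +45 and -45 mm; the rods' shafts hang free below the plate.
- upper_mouth (a point): Centre of the upper opening of the guide stand's upper brass bushing, 108 mm above the worktop, z up. Both bushings lie on one vertical axis, bore 13 mm, outside 23 mm, 16 mm long. The stand is fixed: base 110 x 80 x 10 mm, a column 102 mm high whose face is 43 mm from the bushing axis towards this point's +x, and two arms carrying the bushings.
- lower_mouth (a point): Centre of the upper opening of the lower bushing, on the same axis, 66 mm above the worktop. The power supply case, 163 mm high, stands behind the guide stand, its front at about x = 0.54 m, reaching from about y = 0.29 to -0.11 m: carry the rod past in front of it.
- lower_exit (a point): Centre of the lower opening of the lower bushing, on the same axis, 50 mm above the worktop. z up.
- plunger (a joint): Travel of the spring plunger, a flat steel head 20 mm in diameter right under the lower bushing on the same axis, which slides straight down: 0 = fully up (head top 40 mm above the worktop), 0.010 m = at its stop (head top 30 mm above the worktop). The spring resists with about 3 N at first and 7 N at the stop and returns the head when released.
- masking_tape: Bystander: roll of paper tape lying flat, 68 mm across, 24 mm high, loose. Origin under its centre.
- paint_jar: Bystander: jar, 48 mm across, 66 mm high, loose. Origin under its centre.

How it is judged:
By the outcome, as a careful person would: the job done as asked, in the order asked, and still so for the second after the job is handed in, while the arm keeps its last pose, push and grip.
It also fails if it takes over 48 s, if anything falls off the work surface, if the arm or the gripper's body presses on something with over 40 N, if the wrist force passes 120 N, or if a joint passes its speed limit or range.

## Working session

There is one attempt and no reset: what is moved stays moved. The work goes in short steps, Python scripts to look and compute and a shell command to move; the robot and the scene stay as the last step left them, time stands still between calls to the robot, and variables do not carry over. Pictures are saved under pics/ and viewed, and the job is handed in when it is done.

```bash
mkdir -p pics; cat > h.py <<'E'
import numpy as np, cv2
from workcell import sensors, eyes, job, ctrl
def snap(name,fn):
    im=eyes.camera(name); cv2.imwrite('pics/'+fn+'.png',im[:,:,::-1]); return im
def ray(name,u,v,P=None):
    P=P or eyes.camera_params(name); K=np.array(P['camera_matrix']);T=np.array(P['camera_from_world'])
    d=T[:3,:3].T@np.linalg.inv(K)@np.array([u,v,1.]); o=-T[:3,:3].T@T[:3,3]; return o,d/np.linalg.norm(d)
def atz(name,u,v,z,P=None):
    o,d=ray(name,u,v,P); return o+d*(z-o[2])/d[2]
def proj(name,p,P=None):
    P=P or eyes.camera_params(name); K=np.array(P['camera_matrix']);T=np.array(P['camera_from_world'])
    c=T[:3,:3]@np.array(p,float)+T[:3,3]; q=K@c; return q[:2]/q[2]
def tri(obs):
    A=np.zeros((3,3));b=np.zeros(3)
    for o,d in obs:
        M=np.eye(3)-np.outer(d,d);A+=M;b+=M@o
    return np.linalg.solve(A,b)
E
python3 - <<'E'
from h import *
s=sensors.get_obs(); print(s)
snap('scene','s0');snap('top','t0');snap('wrist','w0')
for n in('scene','top','wrist'):
    P=eyes.camera_params(n);print(n,np.round(P['camera_matrix'],1).tolist(),np.round(ray(n,320,240)[0],1),np.round(ray(n,320,240)[1],2))
np.savez('w0p.npz',**{k:np.array(v) for k,v in eyes.camera_params('wrist').items()})
E
```

```text
{'time': 0.0, 'joint_positions': array([-1.25961664e+00,  4.80822612e-01,  1.59685715e+00, -1.45640319e-06,
        1.06511794e+00, -4.65921286e-02]), 'joint_vel': array([-0.00188426, -0.00029676,  0.00124398, -0.00074691, -0.00162226,
        0.000718  ]), 'tau': array([ 1.81177879e-04, -9.50638103e+01, -4.30179727e+01, -3.85612157e-04,
        1.21833538e-02,  1.03388726e-05]), 'eef_pos': array([ 227.58489219, -608.64128204,  404.08448995]), 'ee_rot': array([ 8.21641097e-01, -5.70004864e-01, -4.78914301e-04, -3.65622371e-04]), 'wrist_force': array([-0.7911939 ,  0.71055005, -0.14179986]), 'wrist_torque': array([-0.00099971,  0.05592533,  0.02579974]), 'opening': 85.25567871610033}
scene [[524.5, 0.0, 317.7], [0.0, 524.5, 244.3], [0.0, 0.0, 1.0]] [-330.4 -542.9  692.9] [ 0.77  0.43 -0.48]
top [[556.6, 0.0, 315.5], [0.0, 556.6, 238.3], [0.0, 0.0, 1.0]] [ 465.5  -18.7 1300.3] [ 0.1  -0.03 -0.99]
wrist [[402.7, 0.0, 317.5], [0.0, 402.7, 235.4], [0.0, 0.0, 1.0]] [ 303.4 -580.8  372.3] [-0.31 -0.12 -0.94]
```

View pics/s0.png

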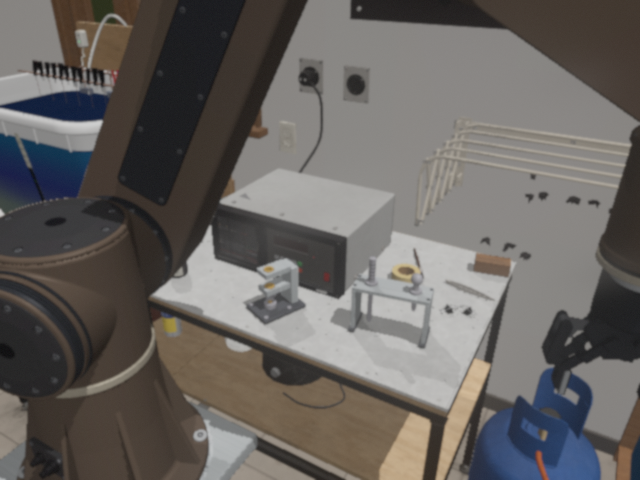

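View pics/t0.png

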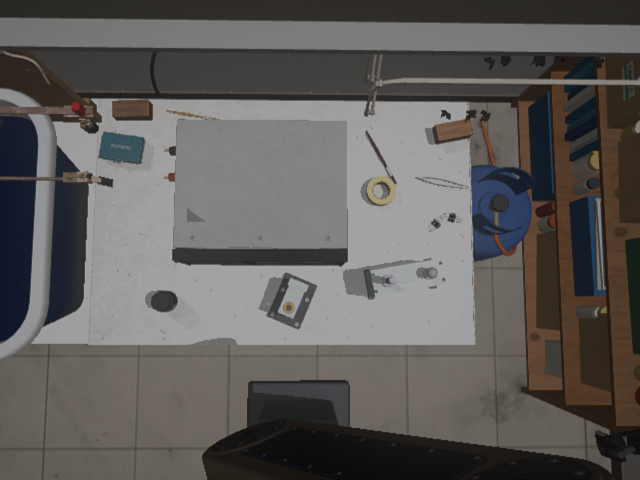

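View pics/w0.png

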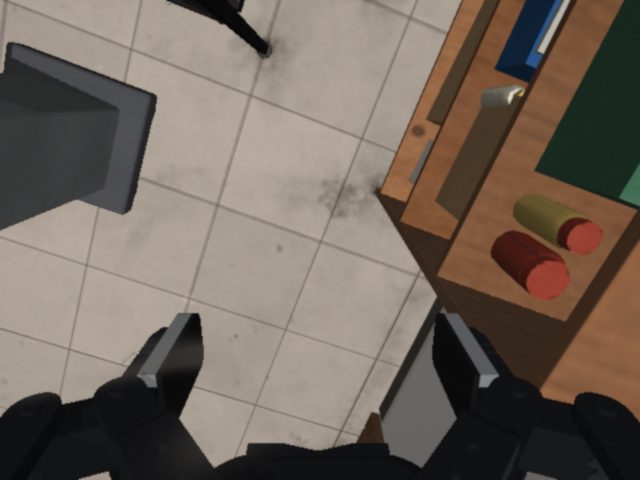

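The scene view shows the guide stand at about (275,290), the rod stand at (392,300) with the grooved long rod at (372,268) and the ball rod at (417,283), the tape roll at (405,272), and the PSU behind. In the top view the guide stand is at (290,302), the rods at (388,281) and (430,271), and the jar at (163,300). I'll enlarge these next.

```bash
python3 - <<'E'
from h import *
s=cv2.imread('pics/s0.png');t=cv2.imread('pics/t0.png')
cv2.imwrite('pics/s0a.png',cv2.resize(s[240:350,235:445],(798,418),interpolation=cv2.INTER_CUBIC)) #3.8
cv2.imwrite('pics/t0a.png',cv2.resize(t[250:340,260:450],(798,378),interpolation=cv2.INTER_CUBIC)) #4.2
E
```

```text
(no output)
```

View pics/s0a.png

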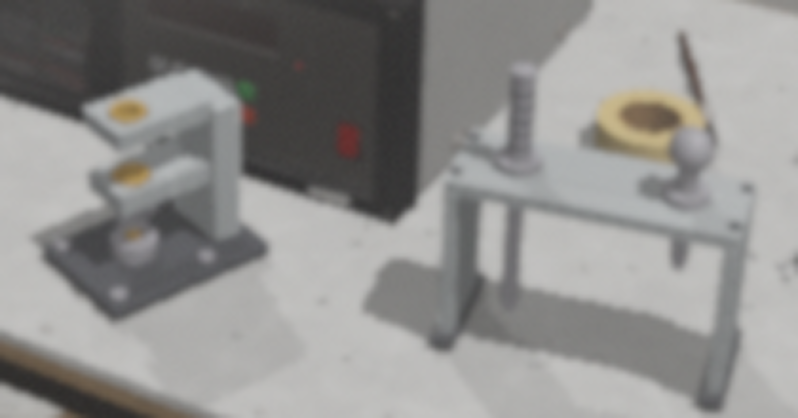

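View pics/t0a.png

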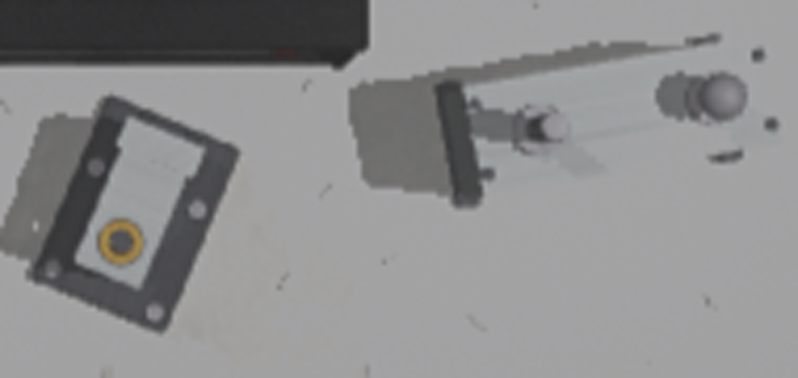

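```bash
python3 - <<'E'
from h import *
S=lambda x,y:((x+.5)/3.8-.5+235,(y+.5)/3.8-.5+240)
T=lambda x,y:((x+.5)/4.2-.5+260,(y+.5)/4.2-.5+250)
def both(n,s,t,z):
    a=atz('scene',*S(*s),z);b=atz('top',*T(*t),z);c=tri([ray('scene',*S(*s)),ray('top',*T(*t))]);print(n,a.round(1),b.round(1),c.round(1))
both('upper',(128,111),(121,242),108)
both('handtop',(523,69),(554,126),168)
both('collar',(518,162),(541,129),114)
both('ball',(692,150),(724,98),138)
print(atz('scene',*S(132,175),66), atz('scene',*S(511,305),13))
for n,t,z in [('baseA',(110,97),10),('baseB',(237,152),10),('baseC',(163,330),10),('baseD',(32,276),10)]: print(n,atz('top',*T(*t),z))
print(atz('top',395,180,24),atz('top',381,191,24),atz('top',163,300,66))
E
```

```text
upper [445.6  13.1 108. ] [444.8  13.5 108. ] [445.   13.2 108.3]
handtop [ 503.8 -198.   168. ] [ 501.9 -197.5  168. ] [ 502.2 -198.   168.7]
collar [ 498.9 -200.7  114. ] [ 502.1 -199.4  114. ] [ 502.1 -199.6  111.8]
ball [ 519.9 -287.8  138. ] [ 517.  -287.5  138. ] [ 517.2 -287.9  139.4]
[444.9783383   11.98339114  66.        ] [ 507.74776285 -198.57819849   13.        ]
baseA [522.33648331  22.74690058  10.        ]
baseB [492.28615889 -47.28106543  10.        ]
baseC [395.44586045  -7.05841402  10.        ]
baseD [424.56583998  64.59436807  10.        ]
[ 739.07340212 -231.34086342   24.        ] [ 712.76882078 -198.21596806   24.        ] [459.4264773  289.44601359  66.        ]
```

```bash
python3 -m inch '[{"dx":2.5,"dy":4,"az":7.9,"jaw":4.5},{"dx":5.5,"dy":8,"az":16},{"dx":8.2,"dy":12,"az":24},{"dx":11,"dy":16,"az":32},{"dx":13.7,"dy":20.5,"az":40},{"dx":16.4,"dy":24.6,"az":48},{"dx":19.2,"dy":28.7,"az":56},{"dx":22,"dy":33,"az":64},{"dx":24.7,"dy":37,"az":72},{"dx":27.4,"dy":41,"az":79},{"dx":27.4,"dy":41,"az":79},{"dx":27.4,"dy":41,"az":79},{"dx":27.4,"dy":41,"az":79}]' 40
python3 - <<'E'
from h import *
from scipy.spatial.transform import Rotation as R
s=sensors.get_obs();print(s['time'],s['eef_pos'],s['opening'],R.from_quat(s['ee_rot']).as_matrix().round(3).tolist())
np.savez('w1p.npz',**{k:np.array(v) for k,v in eyes.camera_params('wrist').items()})
snap('wrist','w1')
E
```

```text
0.15 [ 227.63542292 -608.67689203  404.20364061] 85.446227600904 [[0.35, -0.937, -0.0], [-0.937, -0.35, 0.001], [-0.001, -0.0, -1.0]]validation failed for argument at $[0]...
```

View pics/w1.png

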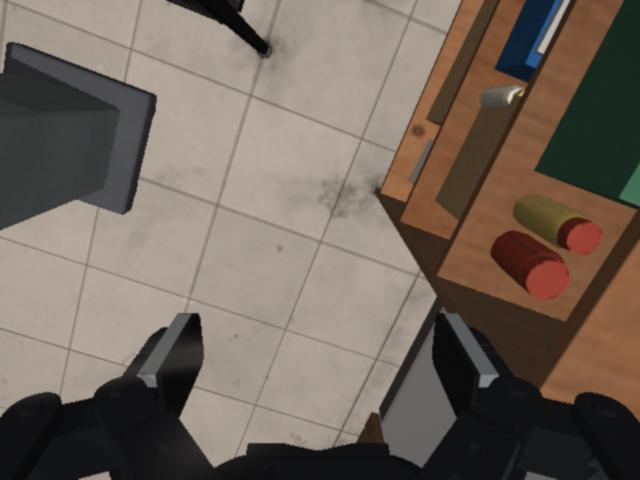

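Unmoved: the call was refused, so rows probably need every field.

```bash
python3 -m inch '[{"dx":2.5,"dy":4,"dz":0,"ax":0,"ay":0,"az":7.9,"jaw":4.5},{"dx":5.5,"dy":8,"dz":0,"ax":0,"ay":0,"az":16,"jaw":4.5},{"dx":8.2,"dy":12,"dz":0,"ax":0,"ay":0,"az":24,"jaw":4.5},{"dx":11,"dy":16,"dz":0,"ax":0,"ay":0,"az":32,"jaw":4.5},{"dx":13.7,"dy":20.5,"dz":0,"ax":0,"ay":0,"az":40,"jaw":4.5},{"dx":16.4,"dy":24.6,"dz":0,"ax":0,"ay":0,"az":48,"jaw":4.5},{"dx":19.2,"dy":28.7,"dz":0,"ax":0,"ay":0,"az":56,"jaw":4.5},{"dx":22,"dy":33,"dz":0,"ax":0,"ay":0,"az":64,"jaw":4.5},{"dx":24.7,"dy":37,"dz":0,"ax":0,"ay":0,"az":72,"jaw":4.5},{"dx":27.4,"dy":41,"dz":0,"ax":0,"ay":0,"az":79,"jaw":4.5},{"dx":27.4,"dy":41,"dz":0,"ax":0,"ay":0,"az":79,"jaw":4.5},{"dx":27.4,"dy":41,"dz":0,"ax":0,"ay":0,"az":79,"jaw":4.5},{"dx":27.4,"dy":41,"dz":0,"ax":0,"ay":0,"az":79,"jaw":4.5}]' 40
python3 - <<'E'
from h import *
from scipy.spatial.transform import Rotation as R
s=sensors.get_obs();print(s['time'],s['eef_pos'],s['opening'],R.from_quat(s['ee_rot']).as_matrix().round(3).tolist())
np.savez('w1p.npz',**{k:np.array(v) for k,v in eyes.camera_params('wrist').items()})
snap('wrist','w1')
E
```

```text
time: 1.5
eef_pos: [501.2, -199.2, 404.2]
ee_rot: [0.997, 0.082, -0.001, 0.0]
wrist_force: [-0.1, 0.4, 0.3]
opening: 44.7
1.5 [ 501.24653182 -199.2213059   404.20475406] 44.72086492768048 [[0.986, 0.164, -0.001], [0.164, -0.986, -0.0], [-0.001, -0.0, -1.0]]
```

View pics/w1.png

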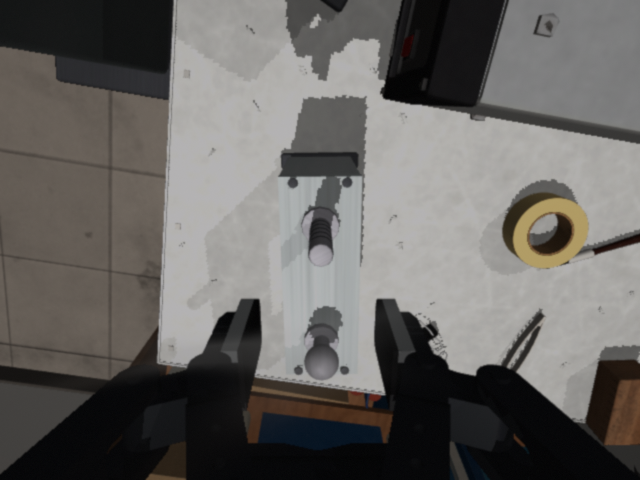

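The wrist view shows the long rod's handle top at about (320,256) and its collar at (320,222). The ball is at (321,361), and the tape is off to the right.

```bash
python3 - <<'E'
from h import *
P=dict(np.load('w1p.npz'))
for n,u,v,z in [('top',320,257,168),('collar',320,221,114),('ball',321,361,138)]: print(n,atz('wrist',u,v,z,P).round(1))
print(proj('wrist',[501.2,-199.2,168],P))
im=cv2.imread('pics/w1.png');cv2.imwrite('pics/w1a.png',cv2.resize(im[190:400,260:400],(533,600*4//3*210//210 if 0 else 800))[:600])
E
```

```text
top [ 501.4 -198.9  168. ]
collar [ 500.9 -194.4  114. ]
ball [ 517.  -285.9  138. ]
[319.47475026 257.46908299]
```

View pics/w1a.png

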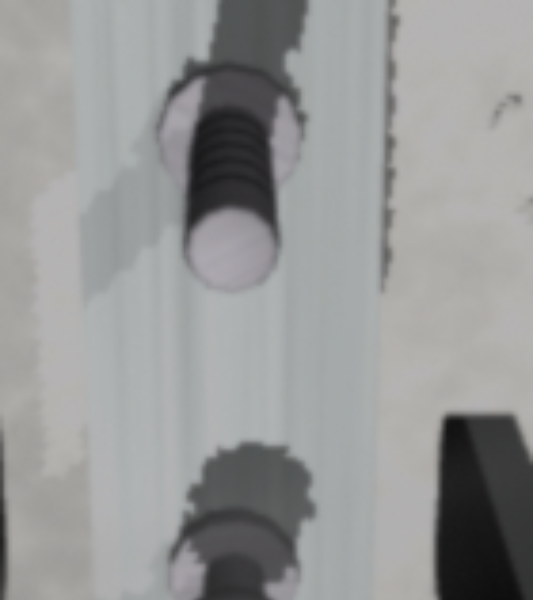

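```bash
python3 -m inch '[{"dx":0.05,"dy":0.05,"dz":-2.5,"ax":0,"ay":0,"az":0,"jaw":4.5},{"dx":0.05,"dy":0.05,"dz":-5,"ax":0,"ay":0,"az":0,"jaw":4.5},{"dx":0.05,"dy":0.05,"dz":-7.5,"ax":0,"ay":0,"az":0,"jaw":4.5},{"dx":0.05,"dy":0.05,"dz":-9.5,"ax":0,"ay":0,"az":0,"jaw":4.5},{"dx":0.05,"dy":0.05,"dz":-10.7,"ax":0,"ay":0,"az":0,"jaw":4.5},{"dx":0.05,"dy":0.05,"dz":-10.7,"ax":0,"ay":0,"az":0,"jaw":4.5},{"dx":0.05,"dy":0.05,"dz":-10.7,"ax":0,"ay":0,"az":0,"jaw":4.5}]' 60
python3 -m inch '[{"dx":0,"dy":0,"dz":0,"ax":0,"ay":0,"az":0,"jaw":2},{"dx":0,"dy":0,"dz":0,"ax":0,"ay":0,"az":0,"jaw":1.0},{"dx":0,"dy":0,"dz":0,"ax":0,"ay":0,"az":0,"jaw":1.0},{"dx":0,"dy":0,"dz":0,"ax":0,"ay":0,"az":0,"jaw":1.0},{"dx":0,"dy":0,"dz":0,"ax":0,"ay":0,"az":0,"jaw":1.0},{"dx":0,"dy":0,"dz":0,"ax":0,"ay":0,"az":0,"jaw":1.0}]' 60
python3 - <<'E'
from h import *
np.savez('w2p.npz',**{k:np.array(v) for k,v in eyes.camera_params('wrist').items()})
snap('wrist','w2')
E
```

```text
time: 2.25
eef_pos: [501.6, -199.7, 297.7]
ee_rot: [0.997, 0.081, -0.0, 0.0]
wrist_force: [-0.0, 0.4, -1.0]
opening: 45.4
time: 2.85
eef_pos: [501.9, -199.9, 298.7]
ee_rot: [0.997, 0.081, 0.0, 0.001]
wrist_force: [-1.0, -0.0, 7.6]
opening: 12.4
```

View pics/w2.png

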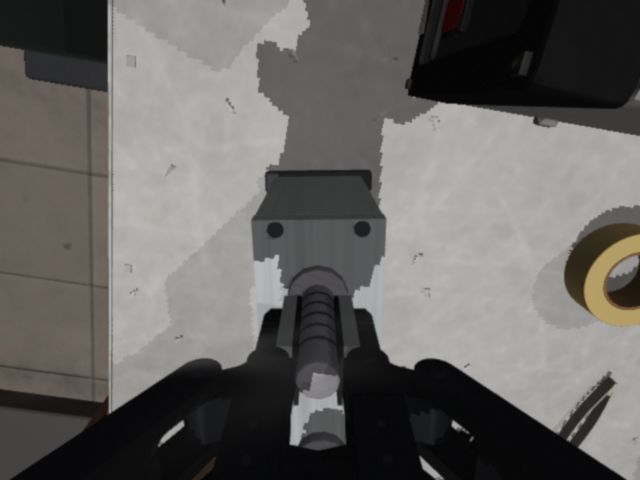

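The fingers close on the grooved handle, centred above the collar. Next I'll lift the rod straight up.

```bash
python3 -m inch '[{"dx":0,"dy":0,"dz":1,"ax":0,"ay":0,"az":0,"jaw":1.0},{"dx":0,"dy":0,"dz":3,"ax":0,"ay":0,"az":0,"jaw":1.0},{"dx":0,"dy":0,"dz":5.5,"ax":0,"ay":0,"az":0,"jaw":1.0},{"dx":0,"dy":0,"dz":8,"ax":0,"ay":0,"az":0,"jaw":1.0},{"dx":0,"dy":0,"dz":10.5,"ax":0,"ay":0,"az":0,"jaw":1.0},{"dx":0,"dy":0,"dz":12.5,"ax":0,"ay":0,"az":0,"jaw":1.0},{"dx":0,"dy":0,"dz":12.5,"ax":0,"ay":0,"az":0,"jaw":1.0},{"dx":0,"dy":0,"dz":12.5,"ax":0,"ay":0,"az":0,"jaw":1.0}]' 80
python3 - <<'E'
from h import *
np.savez('w3p.npz',**{k:np.array(v) for k,v in eyes.camera_params('wrist').items()})
w=snap('wrist','w3');s=snap('scene','s3')
cv2.imwrite('pics/s3a.png',cv2.resize(s[170:350,235:475,::-1],(800,600),interpolation=cv2.INTER_CUBIC))
E
```

```text
time: 3.7
eef_pos: [501.8, -199.8, 424.3]
ee_rot: [0.997, 0.081, 0.001, 0.001]
wrist_force: [0.1, 0.1, -2.1]
opening: 12.5
```

View pics/w3.png

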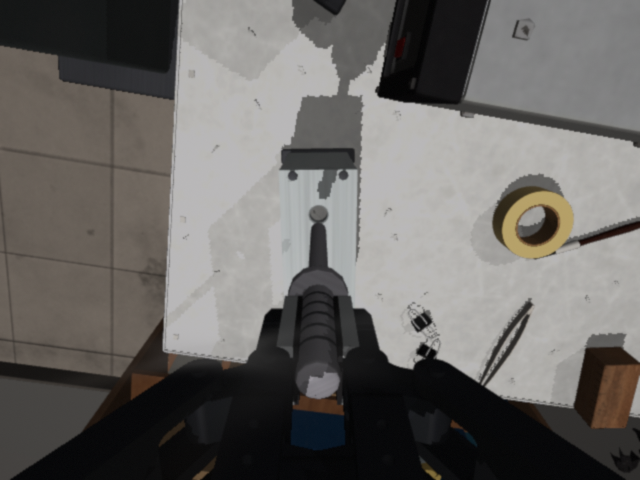

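View pics/s3a.png

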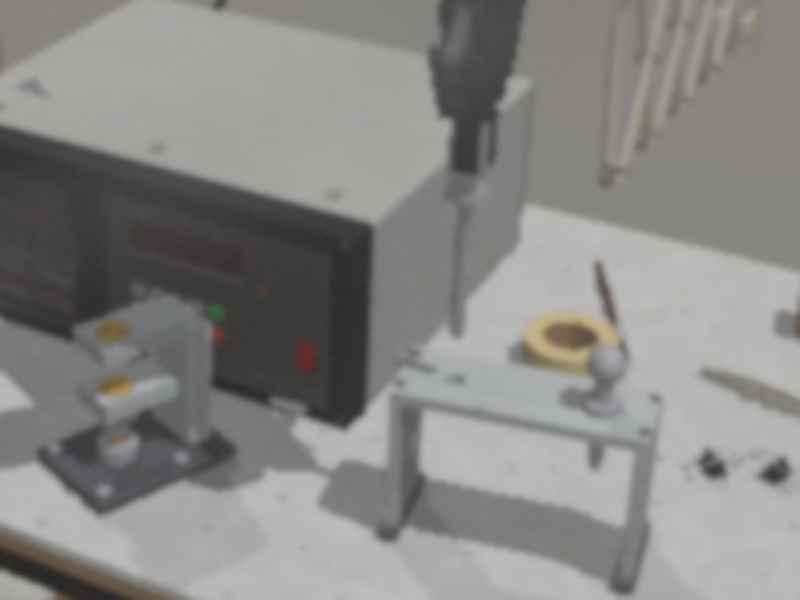

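```bash
python3 - <<'E'
from h import *
P=dict(np.load('w3p.npz'))
for z in (138,233,239): print(z,proj('wrist',[501.8,-199,z],P),proj('wrist',[501.8,-199.8,z],P))
print('hole',proj('wrist',[501.8,-198.6,108],P))
w=cv2.imread('pics/w3.png');cv2.imwrite('pics/w3a.png',cv2.resize(w[180:310,270:370],(600,780),interpolation=cv2.INTER_CUBIC)[:600])
E
```

```text
138 [318.40658124 227.72862227] [318.20862754 228.86511796]
233 [319.19955199 293.07526448] [318.89963675 294.6974444 ]
239 [319.27769854 299.51511703] [318.96769905 301.18172704]
hole [318.34623475 214.8610813 ]
```

View pics/w3a.png

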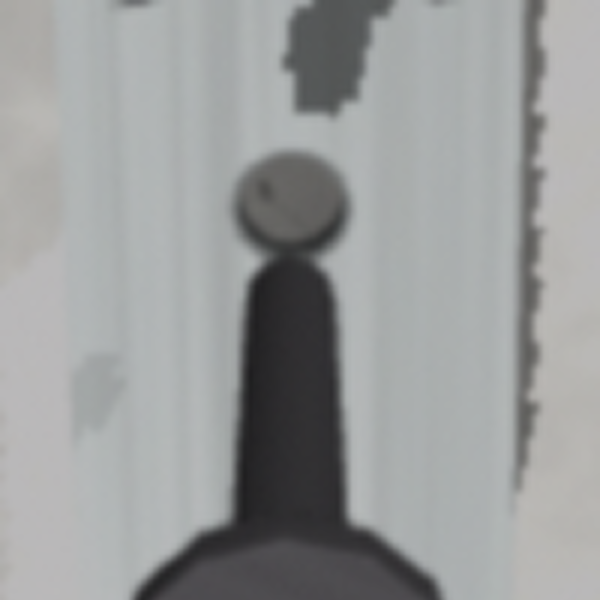

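The rod is held plumb and free: its tip is at about (318,226) and the empty stand hole at (319,213). Now I'll carry it over the guide stand.

```bash
python3 -m inch '[{"dx":-0.6,"dy":2,"dz":0,"ax":0,"ay":0,"az":0,"jaw":1.0},{"dx":-1.4,"dy":5,"dz":0,"ax":0,"ay":0,"az":0,"jaw":1.0},{"dx":-2.3,"dy":8.5,"dz":0,"ax":0,"ay":0,"az":0,"jaw":1.0},{"dx":-3.2,"dy":12,"dz":0,"ax":0,"ay":0,"az":0,"jaw":1.0},{"dx":-4.2,"dy":15.5,"dz":0,"ax":0,"ay":0,"az":0,"jaw":1.0},{"dx":-5,"dy":18.5,"dz":0,"ax":0,"ay":0,"az":0,"jaw":1.0},{"dx":-5.5,"dy":20.5,"dz":0,"ax":0,"ay":0,"az":0,"jaw":1.0},{"dx":-5.67,"dy":21.2,"dz":0,"ax":0,"ay":0,"az":0,"jaw":1.0},{"dx":-5.67,"dy":21.2,"dz":0,"ax":0,"ay":0,"az":0,"jaw":1.0},{"dx":-5.67,"dy":21.2,"dz":0,"ax":0,"ay":0,"az":0,"jaw":1.0},{"dx":-5.67,"dy":21.2,"dz":0,"ax":0,"ay":0,"az":0,"jaw":1.0}]' 80
python3 - <<'E'
from h import *
s=sensors.get_obs();print(s['eef_pos'],s['ee_rot'])
np.savez('w4p.npz',**{k:np.array(v) for k,v in eyes.camera_params('wrist').items()})
w=snap('wrist','w4');s=snap('scene','s4')
cv2.imwrite('pics/s4a.png',cv2.resize(s[170:350,200:440,::-1],(800,600),interpolation=cv2.INTER_CUBIC))
cv2.imwrite('pics/w4a.png',cv2.resize(w[180:310,270:370,::-1],(600,780),interpolation=cv2.INTER_CUBIC)[:600])
E
```

```text
time: 4.9
eef_pos: [445.0, 11.6, 422.9]
ee_rot: [0.997, 0.081, -0.0, 0.0]
wrist_force: [-0.6, -0.3, -0.3]
opening: 12.2
[445.04121545  11.62222924 422.88596901] [ 9.96709368e-01  8.10567003e-02 -3.33996433e-04  3.68356595e-04]
```

View pics/w4.png

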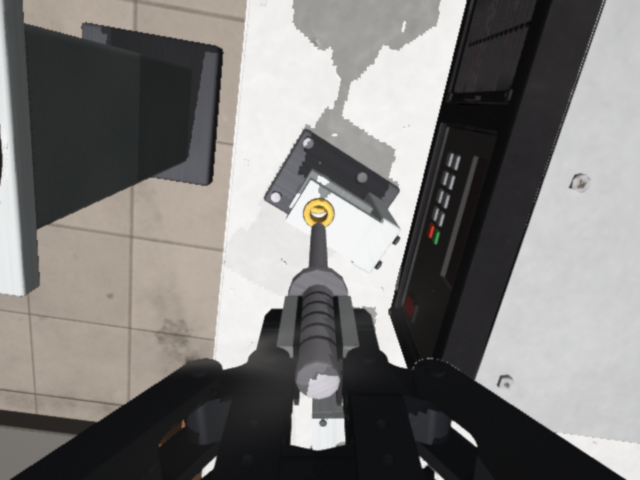

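View pics/w4a.png

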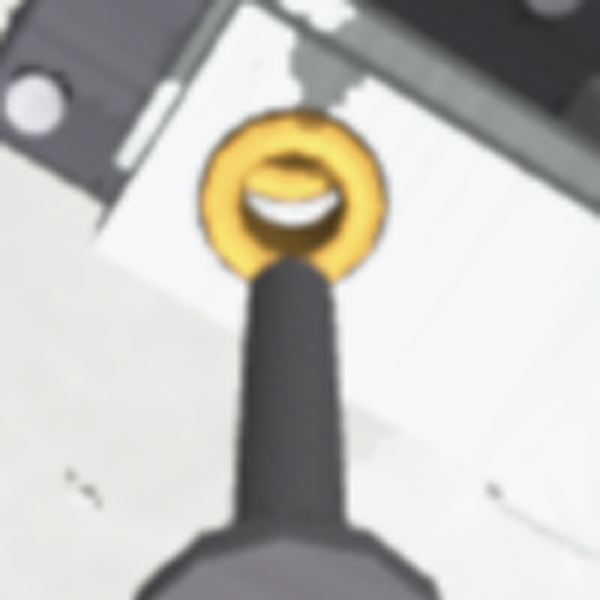

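View pics/s4a.png

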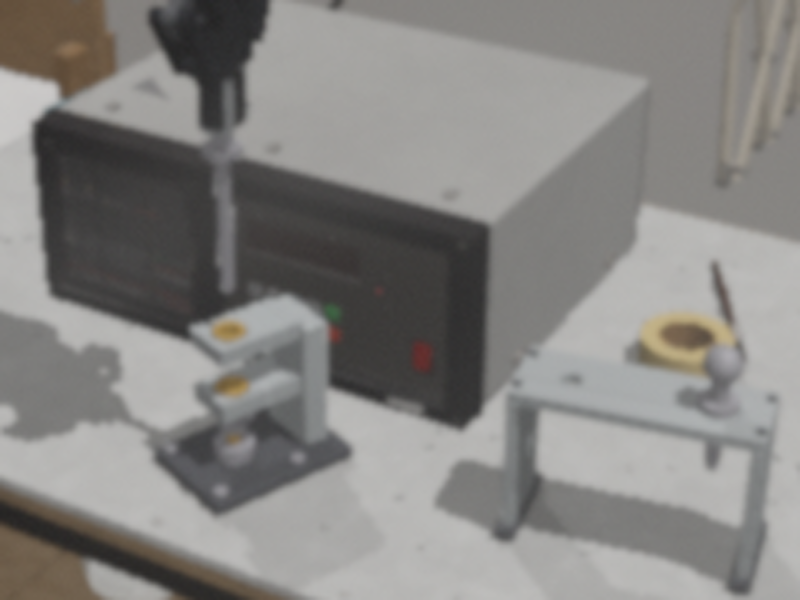

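The wrist view shows the brass mouth's centre at about (318.6,212.6) and the tip's near edge at (318.5,222), so they are laterally aligned. I'll compute the offset along y.

```bash
python3 - <<'E'
from h import *
from scipy.optimize import fsolve
P=dict(np.load('w4p.npz'))
C=lambda x,y:((x+.5)/6-.5+270,(y+.5)/6-.5+180)
for rv in (518,524,530):
  for tv in (250,256):
    f=lambda q:[proj('wrist',[445,q[0]+3,q[1]],P)[1]-C(0,tv)[1],proj('wrist',[445,q[0]+13,q[1]+95],P)[1]-C(0,rv)[1]]
    print(rv,tv,fsolve(f,[13,137]).round(2))
print('mouth',atz('wrist',*C(294,198),108,P),'tip x',atz('wrist',*C(292.5,256),137,P))
S=lambda x,y:((x+.5)/(10/3)-.5+200,(y+.5)/(10/3)-.5+170)
for p in ([445,13,138],[445,12,138],[445,12,137],[445,13,233],[445,13.3,108]):
    u=proj('scene',p);print(p,((u+.5-[200,170])*10/3-.5).round(1))
print('scene mouth',atz('scene',*S(229,331),108),'tip at136',atz('scene',*S(228,289),136.5))
s=cv2.imread('pics/s4.png');cv2.imwrite('pics/s4b.png',cv2.resize(s[205:305,245:295],(400,800),interpolation=cv2.INTER_CUBIC)[:600])
E
```

```text
518 250 [ 18.01 149.15]
518 256 [ 15.72 143.81]
524 250 [ 19.01 152.48]
524 256 [ 16.8  147.35]
530 250 [ 19.97 155.67]
530 256 [ 17.82 150.72]
mouth [444.19724127  15.13895902 108.        ] tip x [443.75684006  16.4473586  137.        ]
[445, 13, 138] [226.7 290.4]
[445, 12, 138] [228.  290.8]
[445, 12, 137] [228.1 292.2]
[445, 13, 233] [220.5 154.1]
[445, 13.3, 108] [228.2 331. ]
scene mouth [445.2300815   12.83941552 108.        ] tip at136 [448.94367743  14.79486907 136.5       ]
```

View pics/s4b.png

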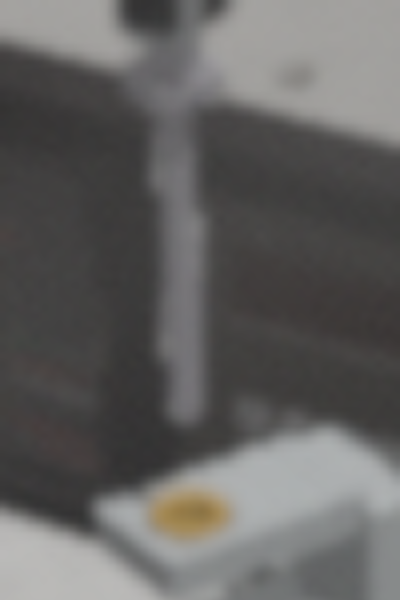

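Wrist, scene and top measurements put the needed shift at +0.2 to +0.4 mm in x and +0.4 to +1.4 mm in y. That is well inside the taper's 3.5 mm capture. I'll apply it, lower the tip to just above the mouth and look.

```bash
python3 -m inch '[{"dx":0.03,"dy":0.08,"dz":-0.5,"ax":0,"ay":0,"az":0,"jaw":1.0},{"dx":0.03,"dy":0.08,"dz":-1.2,"ax":0,"ay":0,"az":0,"jaw":1.0},{"dx":0.03,"dy":0.08,"dz":-1.9,"ax":0,"ay":0,"az":0,"jaw":1.0},{"dx":0.03,"dy":0.08,"dz":-2.4,"ax":0,"ay":0,"az":0,"jaw":1.0},{"dx":0.03,"dy":0.08,"dz":-2.4,"ax":0,"ay":0,"az":0,"jaw":1.0},{"dx":0.03,"dy":0.08,"dz":-2.4,"ax":0,"ay":0,"az":0,"jaw":1.0}]' 80
python3 - <<'E'
from h import *
s=sensors.get_obs();print(s['eef_pos'],s['ee_rot'])
np.savez('w5p.npz',**{k:np.array(v) for k,v in eyes.camera_params('wrist').items()})
w=snap('wrist','w5');s=snap('scene','s5')
a=cv2.resize(s[205:305,245:295,::-1],(400,800),interpolation=cv2.INTER_CUBIC)[200:]
b=cv2.resize(w[200:300,290:350,::-1],(400,600*0+667),interpolation=cv2.INTER_CUBIC)[:600]
cv2.imwrite('pics/x5.png',np.hstack([a,b]))
E
```

```text
time: 5.6
eef_pos: [445.3, 12.4, 398.8]
ee_rot: [0.997, 0.081, -0.001, 0.0]
wrist_force: [-0.1, -0.6, -0.6]
opening: 12.2
[445.31127542  12.41388955 398.7888741 ] [ 9.96723946e-01  8.08763416e-02 -5.30579054e-04  3.33400748e-04]
```

View pics/x5.png

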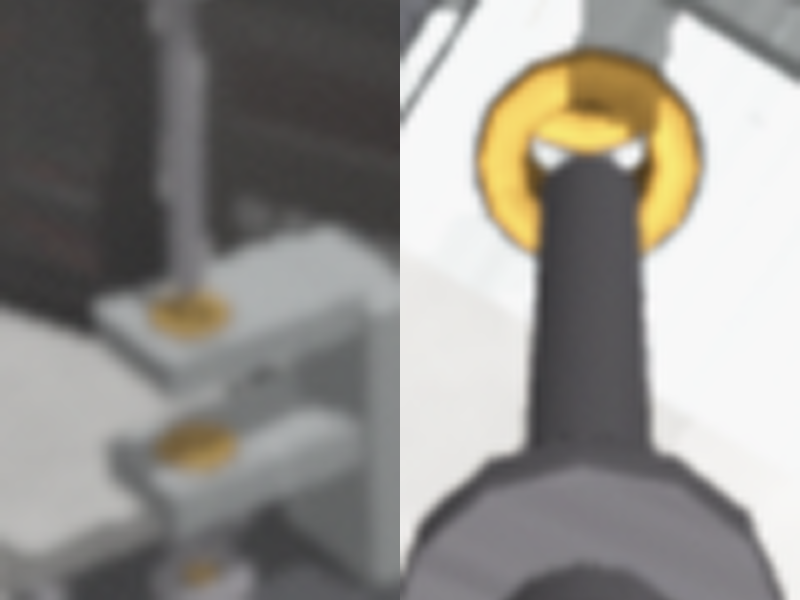

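Both views show the tip just above the mouth, with shaft and bushing centres at the same column (590) in the wrist crop. Lowering it in.

```bash
python3 -m inch '[{"dx":0,"dy":0.04,"dz":-0.4,"ax":0,"ay":0,"az":0,"jaw":1.0},{"dx":0,"dy":0.04,"dz":-0.8,"ax":0,"ay":0,"az":0,"jaw":1.0},{"dx":0,"dy":0.04,"dz":-1.2,"ax":0,"ay":0,"az":0,"jaw":1.0},{"dx":0,"dy":0.04,"dz":-1.6,"ax":0,"ay":0,"az":0,"jaw":1.0},{"dx":0,"dy":0.04,"dz":-1.6,"ax":0,"ay":0,"az":0,"jaw":1.0}]' 80
python3 - <<'E'
from h import *
s=sensors.get_obs();print(s['eef_pos'],s['wrist_force'],s['wrist_torque'])
w=snap('wrist','w6');s=snap('scene','s6')
a=cv2.resize(s[205:305,245:295,::-1],(400,800),interpolation=cv2.INTER_CUBIC)[200:]
b=cv2.resize(w[200:300,290:350,::-1],(400,600*0+667),interpolation=cv2.INTER_CUBIC)[:600]
cv2.imwrite('pics/x6.png',np.hstack([a,b]))
E
```

```text
time: 6.2
eef_pos: [445.2, 12.9, 382.5]
ee_rot: [0.997, 0.081, -0.001, 0.0]
wrist_force: [-0.8, 0.7, -1.0]
opening: 12.0
[445.23094164  12.85012127 382.4850384 ] [-0.80115613  0.74896865 -0.96283416] [ 0.03471771 -0.00204798 -0.04208242]
```

View pics/x6.png

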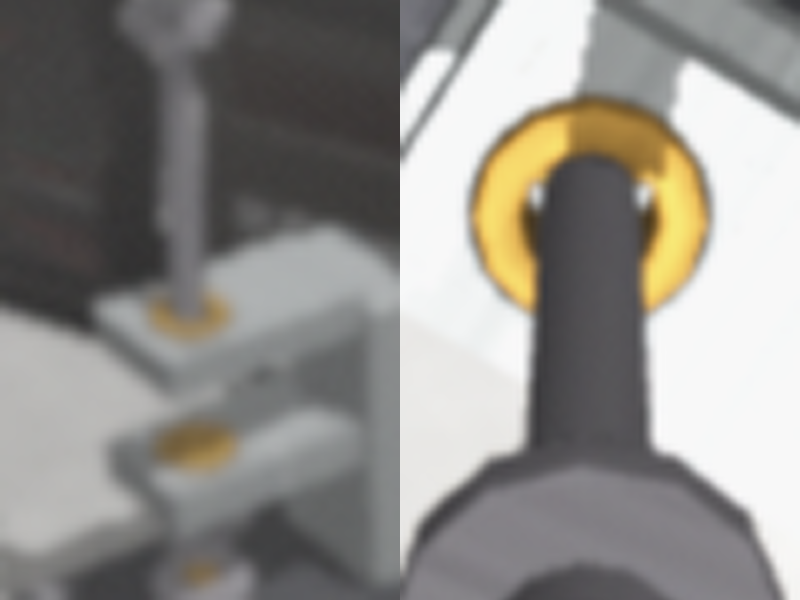

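The rod has entered the upper bushing centred and with no force. Continuing to just above the lower bushing.

```bash
python3 -m inch '[{"dx":0,"dy":0,"dz":-0.6,"ax":0,"ay":0,"az":0,"jaw":1.0},{"dx":0,"dy":0,"dz":-1.2,"ax":0,"ay":0,"az":0,"jaw":1.0},{"dx":0,"dy":0,"dz":-1.8,"ax":0,"ay":0,"az":0,"jaw":1.0},{"dx":0,"dy":0,"dz":-2.4,"ax":0,"ay":0,"az":0,"jaw":1.0},{"dx":0,"dy":0,"dz":-2.4,"ax":0,"ay":0,"az":0,"jaw":1.0}]' 80
python3 - <<'E'
from h import *
s=sensors.get_obs();print(s['eef_pos'],s['wrist_force'],s['wrist_torque'])
w=snap('wrist','w7');s=snap('scene','s7')
a=cv2.resize(s[205:305,245:295,::-1],(400,800),interpolation=cv2.INTER_CUBIC)[200:]
b=cv2.resize(w[200:300,290:350,::-1],(400,600*0+667),interpolation=cv2.INTER_CUBIC)[:600]
cv2.imwrite('pics/x7.png',np.hstack([a,b]))
E
```

```text
time: 6.8
eef_pos: [445.1, 12.8, 358.0]
ee_rot: [0.997, 0.081, -0.001, 0.0]
wrist_force: [-0.1, -0.0, -1.4]
opening: 12.3
[445.10978833  12.8459929  358.02941153] [-0.13429487 -0.03954004 -1.36869282] [-0.01113714 -0.04095734  0.02484163]
```

View pics/x7.png

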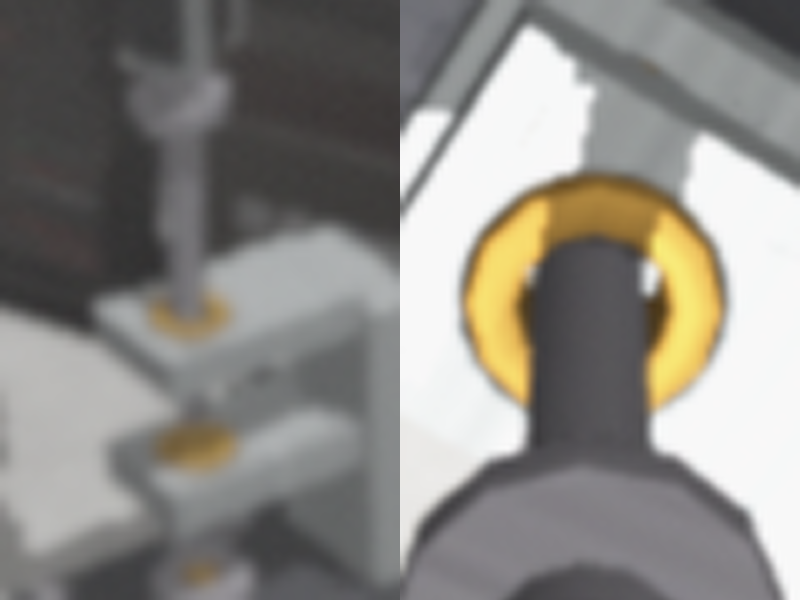

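Centred within about 0.4 mm with no contact force. In the scene view the tip shows below the upper arm, in line with the lower bushing. On through the lower bushing, stopping above the plunger.

```bash
python3 -m inch '[{"dx":0.03,"dy":0,"dz":-0.4,"ax":0,"ay":0,"az":0,"jaw":1.0},{"dx":0.03,"dy":0,"dz":-0.8,"ax":0,"ay":0,"az":0,"jaw":1.0},{"dx":0.03,"dy":0,"dz":-1.2,"ax":0,"ay":0,"az":0,"jaw":1.0},{"dx":0.03,"dy":0,"dz":-1.2,"ax":0,"ay":0,"az":0,"jaw":1.0}]' 80
python3 -m inch '[{"dx":0,"dy":0,"dz":-0.5,"ax":0,"ay":0,"az":0,"jaw":1.0},{"dx":0,"dy":0,"dz":-1.0,"ax":0,"ay":0,"az":0,"jaw":1.0},{"dx":0,"dy":0,"dz":-1.6,"ax":0,"ay":0,"az":0,"jaw":1.0},{"dx":0,"dy":0,"dz":-1.6,"ax":0,"ay":0,"az":0,"jaw":1.0}]' 80
python3 - <<'E'
from h import *
s=sensors.get_obs();print(s['eef_pos'],s['wrist_force'],s['wrist_torque'])
w=snap('wrist','w8');s=snap('scene','s8')
a=cv2.resize(s[205:305,245:295,::-1],(400,800),interpolation=cv2.INTER_CUBIC)[200:]
b=cv2.resize(w[200:300,290:350,::-1],(400,600*0+667),interpolation=cv2.INTER_CUBIC)[:600]
cv2.imwrite('pics/x8.png',np.hstack([a,b]))
E
```

```text
time: 7.3
eef_pos: [445.5, 12.8, 346.2]
ee_rot: [0.997, 0.081, -0.001, 0.0]
wrist_force: [0.3, 0.2, -0.1]
opening: 12.1
time: 7.7
eef_pos: [445.2, 12.8, 329.4]
ee_rot: [0.997, 0.081, -0.002, 0.0]
wrist_force: [0.2, 0.3, -0.8]
opening: 11.8
[445.23140729  12.83215726 329.39457643] [ 0.18873679  0.31684901 -0.8076141 ] [ 0.05423017  0.02305173 -0.03305176]
```

View pics/x8.png

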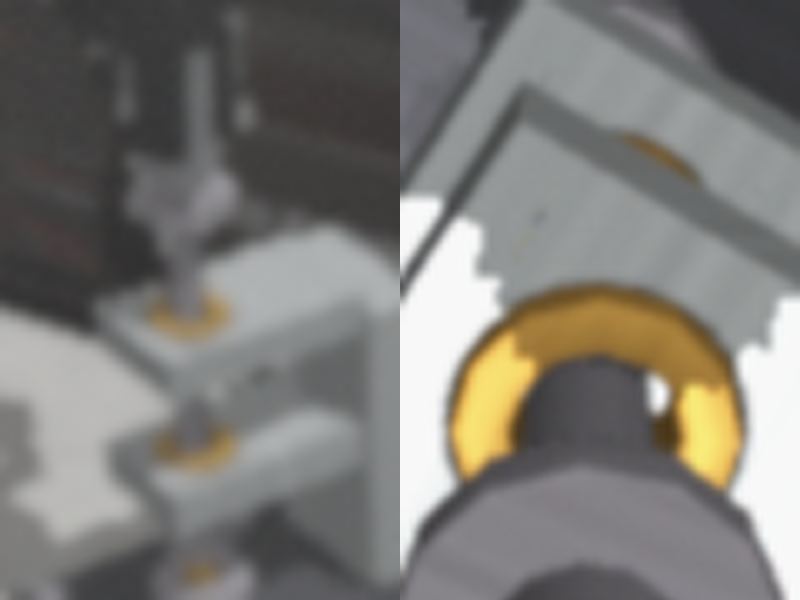

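The rod is through both bushings and nearly touching the plunger. It sits about 0.8 mm off-centre towards -x, so I'll correct that and begin pressing.

```bash
python3 -m inch '[{"dx":0.08,"dy":0.01,"dz":-0.2,"ax":0,"ay":0,"az":0,"jaw":1.0},{"dx":0.08,"dy":0.01,"dz":-0.5,"ax":0,"ay":0,"az":0,"jaw":1.0},{"dx":0.08,"dy":0.01,"dz":-0.9,"ax":0,"ay":0,"az":0,"jaw":1.0},{"dx":0.08,"dy":0.01,"dz":-0.9,"ax":0,"ay":0,"az":0,"jaw":1.0}]' 100
python3 -m inch '[{"dx":0,"dy":0,"dz":-0.3,"ax":0,"ay":0,"az":0,"jaw":1.0},{"dx":0,"dy":0,"dz":-0.3,"ax":0,"ay":0,"az":0,"jaw":1.0},{"dx":0,"dy":0,"dz":-0.3,"ax":0,"ay":0,"az":0,"jaw":1.0}]' 100
```

```text
time: 8.2
eef_pos: [446.5, 13.0, 320.8]
ee_rot: [0.997, 0.081, -0.001, 0.0]
wrist_force: [0.8, -0.1, 3.7]
opening: 11.4
time: 8.5
eef_pos: [446.5, 12.9, 317.9]
ee_rot: [0.997, 0.081, -0.001, 0.0]
wrist_force: [0.6, 0.6, 5.0]
opening: 11.8
```

```bash
python3 -m inch '[{"dx":-0.03,"dy":0,"dz":-0.15,"ax":0,"ay":0,"az":0,"jaw":1.0},{"dx":-0.03,"dy":0,"dz":-0.15,"ax":0,"ay":0,"az":0,"jaw":1.0},{"dx":-0.03,"dy":0,"dz":-0.15,"ax":0,"ay":0,"az":0,"jaw":1.0}]' 100
python3 -m inch '[{"dx":0,"dy":0,"dz":-0.15,"ax":0,"ay":0,"az":0,"jaw":1.0},{"dx":0,"dy":0,"dz":-0.15,"ax":0,"ay":0,"az":0,"jaw":1.0},{"dx":0,"dy":0,"dz":-0.15,"ax":0,"ay":0,"az":0,"jaw":1.0}]' 100
```

```text
time: 8.8
eef_pos: [446.4, 12.9, 316.6]
ee_rot: [0.997, 0.081, -0.001, 0.0]
wrist_force: [-0.3, -0.5, 5.9]
opening: 11.9
time: 9.1
eef_pos: [446.5, 12.9, 315.5]
ee_rot: [0.997, 0.081, -0.0, 0.0]
wrist_force: [-1.4, -0.9, 11.4]
opening: 12.0
```

The force jumps from 5.9 to 11.4 N just where the stop was predicted (TCP z ≈ 315.7). I'll add a small extra push as margin, then look.

```bash
python3 -m inch '[{"dx":0,"dy":0,"dz":-0.1,"ax":0,"ay":0,"az":0,"jaw":1.0},{"dx":0,"dy":0,"dz":-0.1,"ax":0,"ay":0,"az":0,"jaw":1.0},{"dx":0,"dy":0,"dz":-0.1,"ax":0,"ay":0,"az":0,"jaw":1.0},{"dx":0,"dy":0,"dz":-0.1,"ax":0,"ay":0,"az":0,"jaw":1.0}]' 100
python3 - <<'E'
from h import *
w=snap('wrist','w9');s=snap('scene','s9')
s0=cv2.imread('pics/s8.png')[:,:,::-1]
a=cv2.resize(s[230:305,245:295,::-1],(400,600),interpolation=cv2.INTER_CUBIC)
b=cv2.resize(s0[230:305,245:295,::-1],(400,600),interpolation=cv2.INTER_CUBIC)
cv2.imwrite('pics/x9.png',np.hstack([b,a]))
s=sensors.get_obs();print(s['eef_pos'],s['wrist_force'],s['opening'])
E
```

```text
time: 9.5
eef_pos: [446.7, 12.9, 315.2]
ee_rot: [0.997, 0.081, -0.0, 0.0]
wrist_force: [-2.2, 0.6, 20.0]
opening: 11.8
[446.71144627  12.90898805 315.18669592] [-3.31485602  0.97470941 19.54203903] 11.784787283780997
```

View pics/x9.png

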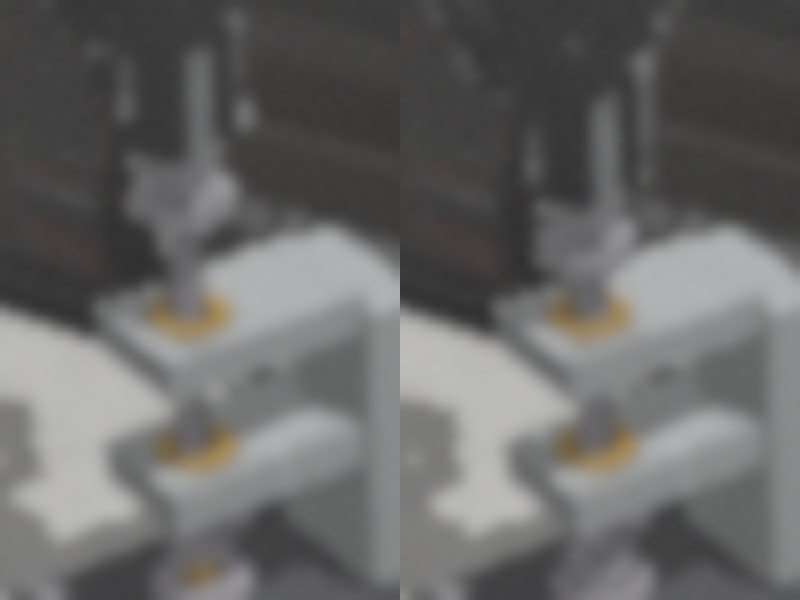

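View pics/w9.png

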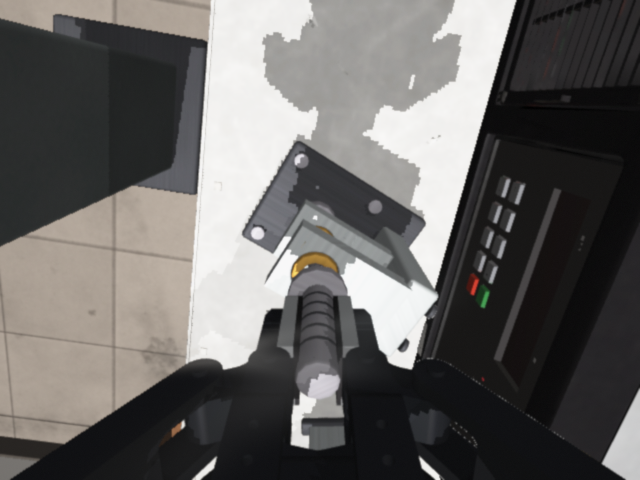

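View pics/s9.png

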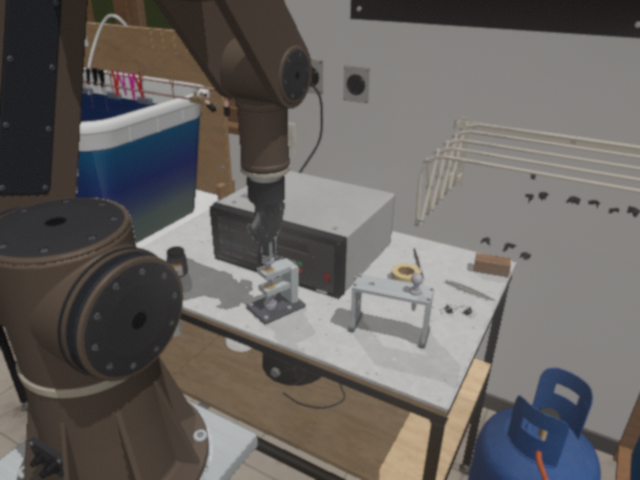

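```bash
python3 - <<'E'
from h import *
L=[cv2.resize(cv2.imread(f'pics/{n}.png')[270:320,245:295],(400,400),interpolation=cv2.INTER_CUBIC) for n in('s7','s9')]
cv2.imwrite('pics/y9.png',np.hstack(L))
for z in(40,30): print(((proj('scene',[445.1,13.2,z])+.5-[245,270])*8).round(), )
for n in ('w8','w9','w4'):
    pass
a,b=[cv2.resize(cv2.imread(f'pics/{n}.png')[255:405,260:380],(400,500)) for n in('w4','w9')]
cv2.imwrite('pics/z9.png',np.hstack([a,b]))
E
```

```text
[199. 208.]
[200. 238.]
```

View pics/y9.png

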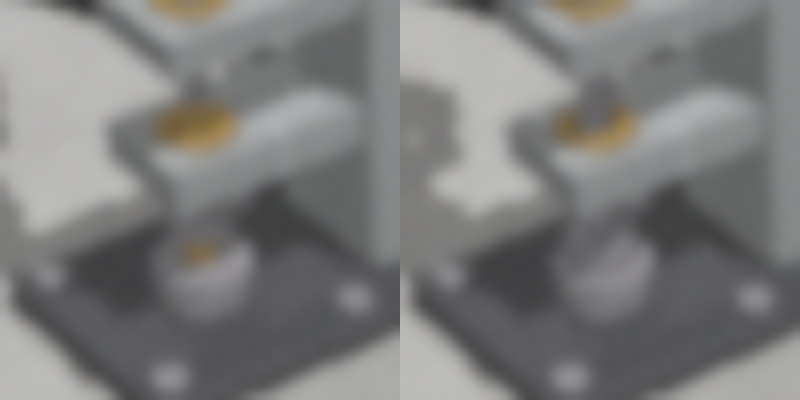

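View pics/z9.png

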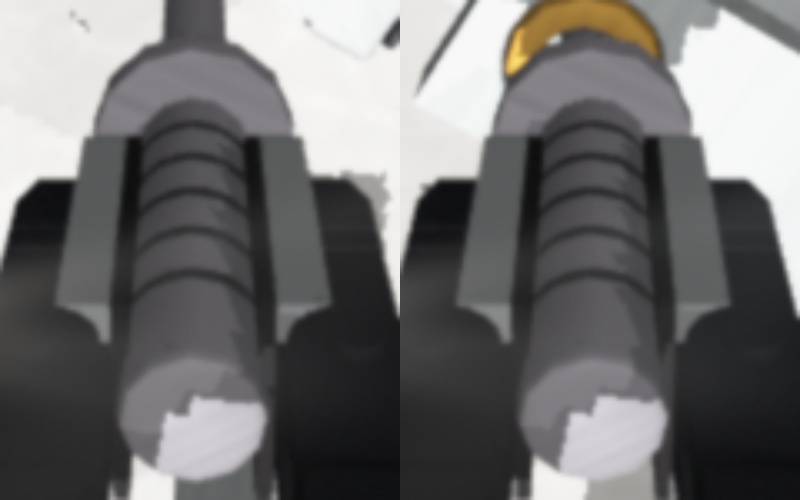

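The rod hasn't slipped in the grip: the handle and collar look identical in both wrist crops. The shaft passes through both bushings, and the force of about 20 N is far above the spring's 7 N, so the plunger is hard on its stop. I'll check that this holds steady, then hand in.

```bash
python3 -m inch '[{"dx":0,"dy":0,"dz":-0.05,"ax":0,"ay":0,"az":0,"jaw":1.0},{"dx":0,"dy":0,"dz":-0.05,"ax":0,"ay":0,"az":0,"jaw":1.0},{"dx":0,"dy":0,"dz":-0.05,"ax":0,"ay":0,"az":0,"jaw":1.0},{"dx":0,"dy":0,"dz":-0.05,"ax":0,"ay":0,"az":0,"jaw":1.0},{"dx":0,"dy":0,"dz":-0.05,"ax":0,"ay":0,"az":0,"jaw":1.0}]' 100
```

```text
time: 10.1
eef_pos: [446.7, 12.9, 315.3]
ee_rot: [0.997, 0.081, 0.0, 0.0]
wrist_force: [-3.0, 0.5, 17.1]
opening: 11.7
```

```bash
python3 -c "
from h import *
print(job.close_job()); s=sensors.get_obs(); print(s['time'],s['eef_pos'],s['wrist_force'],s['opening'])"
```

```text
the job is handed in; nothing more can be done
None
the job is handed in; nothing more can be done
```

The long rod is through both bushings and pressing the plunger onto its stop, still gripped by its handle. The job was handed in at about 10 s of the 48 s allowed.

**What I did:** I gripped the handle, lifted the rod straight out of the stand and carried it in front of the power supply. I then lowered it through the upper and lower bushings and pressed until the force showed the stop.

**Last checks:**
- **Plunger:** the force rose along the spring curve to about 6 N, then jumped to 17–20 N in about 1.5 mm of travel. That happened with the TCP at z ≈ 315.3 mm, against a predicted 315.7 mm at the stop. It held steady over the last five rows.
- **Rod:** the tool is vertical, and the wrist pictures show the rod did not slip in the grip. The scene picture shows the shaft through both bushings and the collar clear of the upper one.
- **Other objects:** the short rod, tape roll and jar look untouched in that picture.

**Less certain or not as planned:**
- Near the end the rod sat about 0.8 mm off-centre in the upper bushing. After I corrected that, a 2–3 N side force remained, so it may be lightly touching a bushing wall.
- The plunger head is too small in the scene picture to confirm its depth by eye. "Fully down" rests on the force jump and the height.
- My attempt to work out the tip height from the wrist picture gave 144–156 mm. That disagreed with the known geometry (about 137 mm), so I ignored it.
- The first move call was refused because the rows lacked some fields; nothing moved.

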